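# Lay out the engine parts in working order

## Robot

A 6-joint arm with a two-finger parallel gripper is mounted at the origin on the work surface. World frame = base frame: x ahead of the robot, y to its left, z up, the work surface at z = 0. Lengths are in m, angles in rad, forces in N, time in s.
With the tool pointing down it reaches from about 0.3 to 0.875 m from the base axis. Payload 6.4 kg.
Tool frame: the origin (TCP) lies at the very end of the fingers, on their centre line; the grasp point (between the pads) lies 19 mm behind it; x points along the fingers, z is the direction in which the jaws open and shut, and the axes are right-handed (so a half turn about x gives the same grasp; the last joint's range is limited). The gripper opens to 88 mm and grips with 3 to 60 N. Pads are 18 mm wide; open, the fingers measure 123 mm over their backs; the gripper's body (75 mm by 187 mm) begins 45 mm behind the grasp point.
Start: joints at [0.919, 0.181, 1.607, -0, 1.354, -0.206], TCP at [0.248, 0.519, 0.239] pointing down, gripper open.
Joint ranges: [-2.99, 2.99], [-0.89, 2.07], [0.3, 2.58], [-1.14, 4.28], [0, 2.63], [-3.12, 3.12]. Speed limits (rad/s): [2.57, 2.57, 3.01, 3.14, 3.14, 3.14].

## Interface

Orientations are given as a unit quaternion [w, x, y, z].
In Python, from station import get_obs, optics, robot gives the robot as it stands.
- The arm moves only by the shell command python3 -m inch 'ROWS' [FORCE]. ROWS is a JSON object of lists of equal length, an entry for each row: "dp": the shift along the world's x, y, z in m, a list of three; "spin": the turn about the world's z in degrees; "hand": the opening, from 0 (shut) to 1 (fully open). A call has exactly 5 rows; each row shifts and turns the commanded pose from where the row before left it; what a row does not reach is not made up. A row lasts 1/10 s, in which the tool goes at most 50 mm and 8.59 degrees, less where a joint would pass 70% of its speed; a pose out of reach is approached as far as the arm can. A call is refused whole if a number of a shift passes 0.05 or a number of a turn 8.59, either way. A call with a gripper value outside its range is refused whole. The fingers move at their own pace and stop on an object; FORCE is the grip in N (left out, the last holds). Time passes only in rows, so rows that do not move let the fingers close, or fill a call up. It gives the time, the measured TCP pose, the force and the opening at its end, in the units of the state.
- get_obs(): the state, without advancing time (a new reading comes with each control period).
- optics.get_image(name): name is "scene" or "top" or "wrist"; returns a dict with "img" (480x640x3 uint8, blue, green, red), "range_z" (480x640 float32, m along the optical axis (not along the pixel's ray), 0 where there is no reading), "camera_matrix" (3x3 intrinsics, pixels), "rvec" (rotation vector, rad) and "tvec" (3), from world to camera coordinates, as OpenCV has them. Camera axes: x right, y down, z forward; pixel columns grow to the right and rows downward; lengths in m; the calibration is good to about 2 mm. The wrist camera is an equidistant fisheye: a pixel r from the principal point sees the ray r / f radians off the axis. A picture is of the moment at which its call begins.
- robot.close_job(): hands the job in, once; it reports no verdict.
Trained networks look in a picture, given as the dict that the camera call returned (one of the last four; its "shot" number tells which), for a name from the list of things; names that differ only in an ending like _2 or _b are one class to them, and where a whole thing is asked for, a point or a joint stands for the part that bears it (a point fixed in the world has none). Each returns a list of dicts, best first, with "conf" (0 to 1); they miss things now and then, are a little off and sometimes report something else, mostly with a low value. They report only what shows in the picture. A call takes as long as a camera call. They do not tell look-alikes from the thing itself.
- optics.boxes_of(label, picture): "position" ([x, y, z] in m, in world coordinates, good to about 4 mm: the middle of the surface that is visible of it).
- optics.regions_of(label, picture): "pixels" (480x640 bool, what is visible of it).
The state is a dict: "t": time; "qpos": joint angles; "joint_velocities": joint speeds; "effort": joint torques, N m; "tcp_pos": TCP position; "orientation": TCP orientation; "force": force on the tool from outside, world axes, zero at the start; "moment": the same for the moment, N m; "gripper_width": finger opening in m.
Only numpy, scipy, OpenCV 4.12 (cv2) and the standard library are available. Lean on these libraries where they do the work, as an engineer would, in place of code of your own. Each camera call takes 0.05 s, during which the arm holds its last target.

## Task

Lay out the engine parts for inspection on the taped triangle: stand the piston crown up midway between the cylinder liner and the toothed crank gear, with the wrist pin standing upright on the middle of its crown. Stand the bearing bush on end midway between the crank gear and the square bearing block, and lay the flat thrust ring centred on top of the crank gear. Do not disturb the dial gauge that lies nearby.

Things in the scene. Friction and masses are not known exactly. Their poses are not given: they have to be found in the camera images.
- liner: Cylinder liner: open-topped upright steel sleeve, outer diameter 80 mm at the flange round its top (72 mm below), 60 mm tall. Fixed to the bench on one corner of a taped triangle. Origin at the centre of its underside, z up. The liner, the gear and the block always stand on the three corners of an equilateral triangle of side 240 mm, marked with yellow tape on the bench; which one is on which corner changes, and the triangle shifts and turns. The bench top is at z = 0.
- gear: Crank gear: dark steel toothed wheel lying flat, 92 mm over the teeth, flat top 24 mm above the bench, with a dark spot of 20 mm in the middle. Fixed on a triangle corner. Origin at the centre of its underside, z up.
- block: Bearing block: square aluminium block, 70 x 70 mm, 45 mm tall (48 mm over four flat bolt heads), with a groove across its top. Fixed on a triangle corner. Origin at the centre of its underside, z up.
- piston_mid (a point): Piston: solid aluminium cylinder 60 mm in diameter, 55 mm tall, with three dark ring grooves near its flat crown. Loose, stands crown up on the bench, about 0.2 to 0.4 kg. This point is its centre, 27.5 mm below the crown; z points to the crown.
- pin_mid (a point): Wrist pin: slender steel tube, 22 mm in diameter, 50 mm tall, 12 mm bore. Loose, stands on end, about 0.1 kg. This point is its centre, 25 mm above its foot; z along the tube. Both ends are alike.
- bush_mid (a point): Bearing bush: short bronze tube, outer diameter 44 mm, bore 34 mm, 36 mm tall. Loose, stands on end, about 0.12 kg. This point is its centre, 18 mm above its foot, in the open bore; z along the tube. Both ends are alike.
- thrust_mid (a point): Thrust ring: flat steel ring, outer diameter 56 mm, bore 36 mm, 14 mm thick. Loose, lies flat, about 0.1 kg. This point is its centre, 7 mm above its underside; z is its axis. Both faces are alike.
- dial_mid (a point): Dial gauge: round white-faced gauge lying on its back, 52 mm in diameter, 18 mm thick, with a thin stem reaching 54 mm from its centre along its x axis. Loose; to be left alone. This point is its centre, 9 mm above the bench.
Mind the look-alikes: they are no part of the job. Leave any blue or yellow look-alike of the part that bears pin_mid alone.

How it is judged:
By the outcome, as a careful person would: the job done as asked, in the order asked, and still so for the second after the job is handed in, with the robot touching nothing.
It also fails if it takes over 128 s, if anything falls off the work surface, if the arm or the gripper's body presses on something with over 40 N, if the wrist force passes 120 N, or if a joint passes its speed limit or range.

## Working session

There is one attempt and no reset: what is moved stays moved. The work goes in short steps, Python scripts to look and compute and a shell command to move; the robot and the scene stay as the last step left them, time stands still between calls to the robot, and variables do not carry over. Pictures are saved under pics/ and viewed, and the job is handed in when it is done.

```bash
ls; mkdir -p pics
python3 - <<'E'
from station import get_obs, optics, robot
import cv2
o=get_obs(); print(o['t'],o['tcp_pos'],o['orientation'],o['gripper_width'])
for n in ['top','scene','wrist']:
    p=optics.get_image(n); cv2.imwrite(f'pics/{n}0.png',p['img']); print(n,p['camera_matrix'].tolist(),p['rvec'],p['tvec'],p['shot'])
E
```

```text
pics
0.0 [0.24757993 0.51839113 0.23782824] [ 0.59758179 -0.3773205   0.59872985  0.37689231] 0.08791097940947912
top [[520.0480398161445, 0.0, 311.5853136793237], [0.0, 520.0480398161445, 241.13932660238333], [0.0, 0.0, 1.0]] [ 2.08131376 -2.13843882  0.19809827] [0.01981996 0.57917667 1.17402019] 1
scene [[606.3210274999344, 0.0, 320.14334546588], [0.0, 606.3210274999344, 241.15398161866068], [0.0, 0.0, 1.0]] [ 0.81448438  2.72659888 -0.81556253] [ 0.44851982 -0.23051298  1.37633658] 2
wrist [[371.64829954431775, 0.0, 322.7882377035719], [0.0, 371.64829954431775, 238.89508095204988], [0.0, 0.0, 1.0]] [-2.46131148 -1.55114209 -0.20429312] [-0.573781   -0.03458179  0.38909037] 3
```

View pics/top0.png

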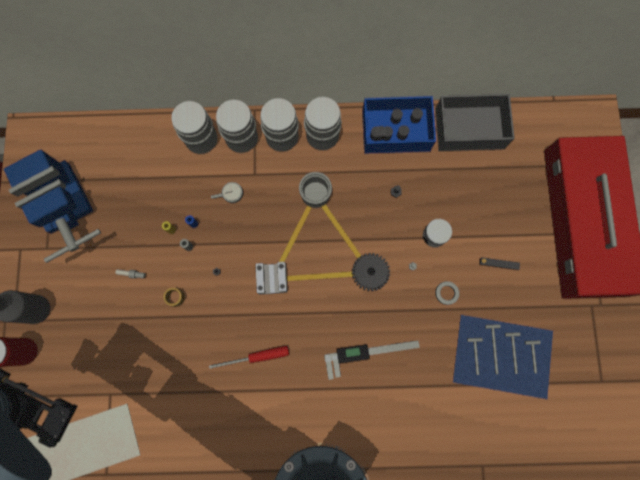

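View pics/scene0.png

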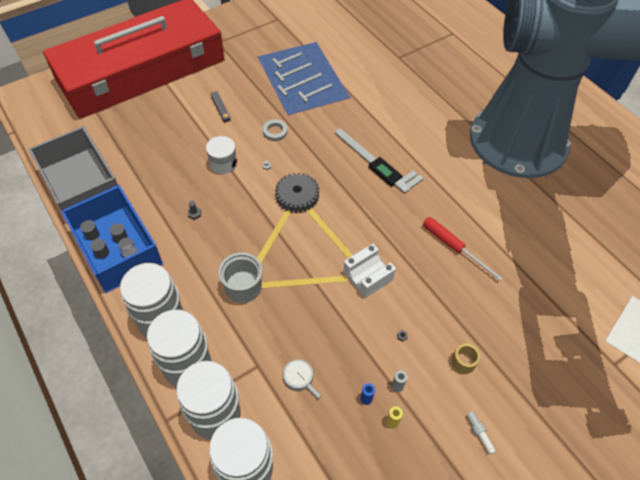

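View pics/wrist0.png

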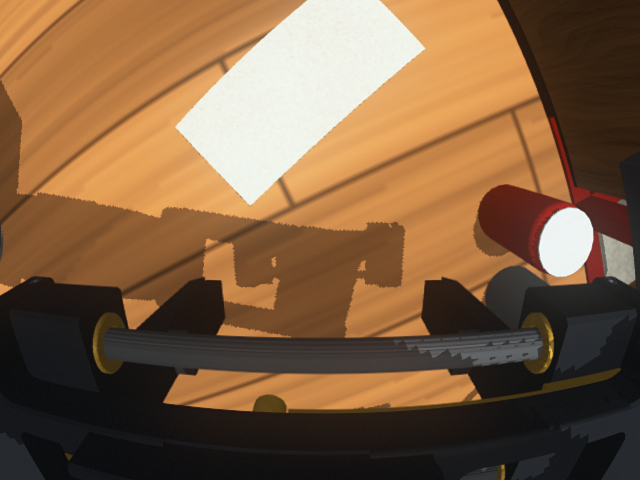

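```bash
cat > h.py <<'E'
from station import get_obs, optics, robot
import cv2, numpy as np
from scipy.optimize import least_squares
def cloud(p):
    K=p['camera_matrix'];R=cv2.Rodrigues(np.array(p['rvec'],float))[0];t=np.array(p['tvec'],float).ravel()
    z=p['range_z'];v,u=np.mgrid[:480,:640]
    x=(u-K[0,2])/K[0,0]*z;y=(v-K[1,2])/K[1,1]*z
    P=np.stack([x,y,z],-1); W=(P-t)@R; W[z==0]=np.nan
    return W
def proj(p,X):
    return cv2.projectPoints(np.array(X,float).reshape(-1,1,3),np.array(p['rvec'],float),np.array(p['tvec'],float),p['camera_matrix'],None)[0].reshape(-1,2)
E
python3 - <<'E'
from h import *
for cam in ['top','scene']:
    p=optics.get_image(cam); W=cloud(p)
    for n in ['liner','gear','block','piston_mid','pin_mid','bush_mid','thrust_mid','dial_mid']:
        for d,r in zip(optics.boxes_of(n,p)[:4],[0]*4):
            print(cam,n,'box',np.round(d['position'],4),round(d['conf'],2))
        for r in optics.regions_of(n,p)[:4]:
            if r['conf']<.3: continue
            m=r['pixels'];w=W[m];w=w[~np.isnan(w[:,0])]
            zt=np.percentile(w[:,2],97); T=w[w[:,2]>zt-.006]
            c,rad=cv2.minEnclosingCircle((T[:,:2]*1000).astype(np.float32))
            print('   reg',round(r['conf'],2),m.sum(),'ztop',round(zt,4),'mean',T[:,:2].mean(0).round(4),'mec',np.round(c,1),round(rad,1))
p=optics.get_image('scene');im=p['img']
cv2.imwrite('pics/z1.png',cv2.resize(im[110:310,180:420],None,fx=3.2,fy=3,interpolation=3))
cv2.imwrite('pics/z2.png',cv2.resize(im[310:460,270:510],None,fx=3.2,fy=3.2,interpolation=3))
E
```

```text
top liner box [ 0.7165 -0.0099  0.0218] 0.63
   reg 0.79 919 ztop 0.0638 mean [ 0.71   -0.0063] mec [710.   -6.7] 40.4
top gear box [ 0.5049 -0.1381  0.0217] 0.74
   reg 0.58 1125 ztop 0.0296 mean [ 0.508  -0.1357] mec [ 507.6 -135.3] 45.6
top block box [0.4957 0.1021 0.0351] 0.66
   reg 0.89 902 ztop 0.0506 mean [0.4971 0.1032] mec [498.3 103.2] 47.4
   reg 0.58 114 ztop 0.0549 mean [0.5845 0.3098] mec [584.8 309.2] 10.3
top piston_mid box [ 0.5898 -0.2933  0.053 ] 0.64
   reg 0.86 640 ztop 0.0601 mean [ 0.5949 -0.2977] mec [ 595.5 -297.3] 30.6
top pin_mid box [0.6215 0.353  0.0386] 0.48
top pin_mid box [0.5789 0.3065 0.0427] 0.41
top pin_mid box [0.4984 0.1044 0.0388] 0.27
   reg 0.63 108 ztop 0.0549 mean [0.5853 0.3095] mec [585.2 309.1] 10.4
   reg 0.51 112 ztop 0.056 mean [0.6423 0.2973] mec [642.4 297.6] 11.2
   reg 0.46 126 ztop 0.0544 mean [0.6282 0.3537] mec [628.5 354.2] 11.2
top bush_mid box [0.4588 0.3354 0.0343] 0.48
   reg 0.48 184 ztop 0.0397 mean [0.4603 0.3378] mec [458.3 338.4] 22.1
top thrust_mid box [ 0.4513 -0.3175  0.0145] 0.81
top thrust_mid box [0.4596 0.339  
[... 947 characters left out ...]
.6312 0.3551 0.0388] 0.62
scene pin_mid box [0.5908 0.3112 0.0335] 0.6
scene pin_mid box [ 0.4526 -0.3133  0.0121] 0.46
   reg 0.84 242 ztop 0.0522 mean [0.6435 0.3013] mec [643.5 301.2] 11.0
   reg 0.57 249 ztop 0.0522 mean [0.6298 0.3567] mec [629.7 356.4] 10.7
   reg 0.52 252 ztop 0.0528 mean [0.5851 0.3122] mec [585.2 311.3] 11.2
scene bush_mid box [0.4596 0.337  0.0273] 0.59
   reg 0.84 566 ztop 0.0383 mean [0.4609 0.3413] mec [459.4 341. ] 22.7
scene thrust_mid box [ 0.4551 -0.315   0.0082] 0.55
   reg 0.7 355 ztop 0.0172 mean [ 0.4543 -0.3116] mec [ 451.9 -312.9] 28.9
scene dial_mid box [0.7204 0.2077 0.0167] 0.55
   reg 0.56 773 ztop 0.0219 mean [0.7192 0.205 ] mec [714.2 217.6] 38.7
```

```bash
python3 -m inch --help 2>&1 | head -20
```

```text
invalid input: not JSON, or not a number
```

View zooms.

View pics/z1.png

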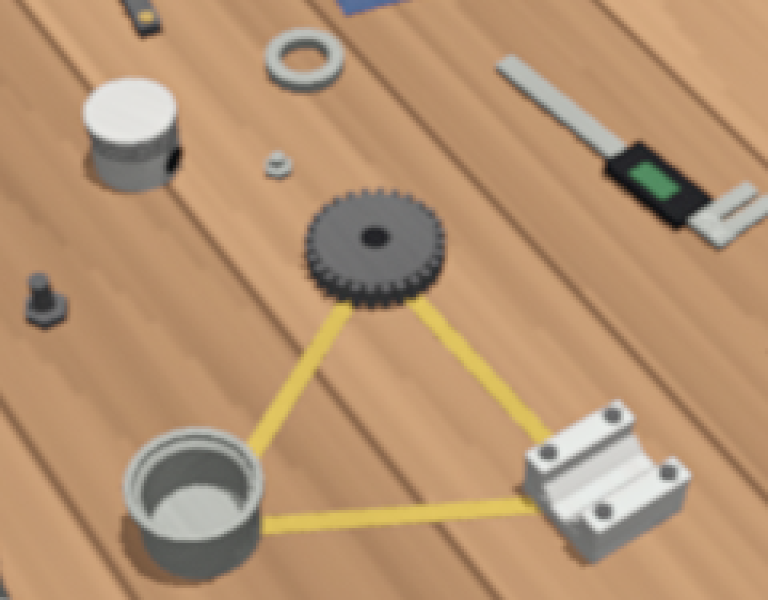

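View pics/z2.png

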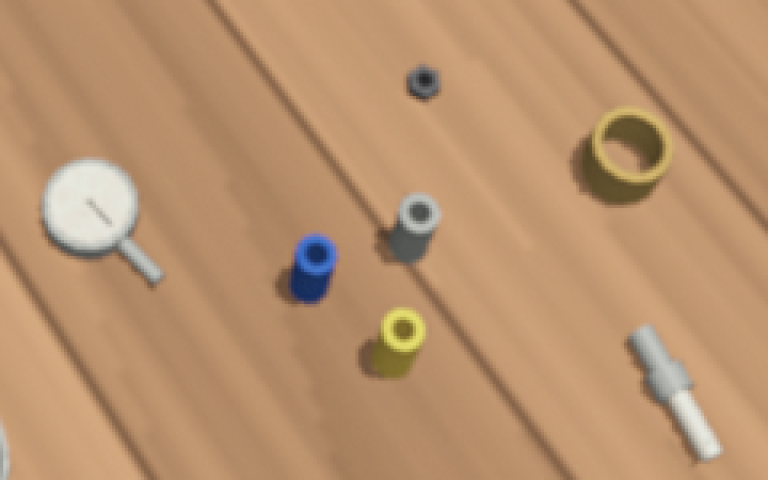

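```bash
cat >> h.py <<'E'
from scipy.spatial.transform import Rotation as Ro
def jaw(o=None):
    o=o or get_obs(); q=o['orientation']; R=Ro.from_quat([q[1],q[2],q[3],q[0]]).as_matrix()
    return R, np.degrees(np.arctan2(R[1,2],R[0,2]))
def wcloud(p):
    K=p['camera_matrix'];R=cv2.Rodrigues(np.array(p['rvec'],float))[0];t=np.array(p['tvec'],float).ravel()
    z=p['range_z'];v,u=np.mgrid[:480,:640]
    a=(u-K[0,2])/K[0,0];b=(v-K[1,2])/K[1,1]; th=np.hypot(a,b)
    s=np.where(th>1e-6,np.tan(np.minimum(th,1.5))/np.maximum(th,1e-6),1)
    P=np.stack([a*s*z,b*s*z,z],-1); W=(P-t)@R; W[z==0]=np.nan
    return W
def st():
    o=get_obs(); R,a=jaw(o); print('t',round(o['t'],2),'tcp',np.round(o['tcp_pos'],4),'jaw',round(a,1),'x',R[:,0].round(3),'w',round(o['gripper_width'],4),'F',np.round(o['force'],1),'q',np.round(o['qpos'],2))
E
python3 -c "
from h import *
st()
p=optics.get_image('top');W=cloud(p)
for u,v in [(320,330),(200,330),(450,400),(250,150),(500,200),(150,200)]: print('top',W[v,u].round(4))
p=optics.get_image('scene');W=cloud(p)
for u,v in [(300,330),(300,440),(400,100),(340,230),(200,250)]: print('sc',W[v,u].round(4))
"
```

```text
t 1.9 tcp [0.2479 0.5188 0.2387] jaw 64.5 x [ 0. -0. -1.] w 0.088 F [-0.5  0.5  0.1] q [ 0.92  0.18  1.61 -0.    1.35 -0.21]
top [ 0.3731 -0.0099  0.0032]
top [0.3806 0.2786 0.0019]
top [ 0.205  -0.3071  0.0038]
top [0.835  0.1573 0.002 ]
top [ 0.6836 -0.4713 -0.0018]
top [ 7.098e-01  4.121e-01 -5.000e-04]
sc [6.678e-01 1.291e-01 4.000e-04]
sc [0.7742 0.2962 0.0014]
sc [ 0.1479 -0.2453  0.0005]
sc [ 0.481  -0.0134  0.0012]
sc [ 0.7407 -0.1236  0.0021]
```

```bash
python3 -m inch '{"dp":[[0.0174,-0.0407,0],[0.0174,-0.0407,0],[0.0174,-0.0407,0],[0.0174,-0.0407,0],[0.0174,-0.0407,0]],"spin":[0,0,0,0,0],"hand":[1,1,1,1,1]}' 30
python3 -m inch '{"dp":[[0.0174,-0.0407,0],[0.0174,-0.0407,0],[0.0174,-0.0407,0],[0.0174,-0.0407,0],[0.0174,-0.0407,0]],"spin":[0,0,0,0,0],"hand":[1,1,1,1,1]}' 30
python3 -m inch '{"dp":[[0.0174,-0.0407,0],[0.0174,-0.0407,0],[0.0174,-0.0407,0],[0.0174,-0.0407,0],[0.0174,-0.0407,0]],"spin":[0,0,0,0,0],"hand":[1,1,1,1,1]}' 30
python3 -m inch '{"dp":[[0.0174,-0.0407,0],[0.0174,-0.0407,0],[0.0174,-0.0407,0],[0.0174,-0.0407,0],[0,0,0]],"spin":[0,0,0,0,0],"hand":[1,1,1,1,1]}' 30
cat >> h.py <<'E'
def wlook(names,fn):
    p=optics.get_image('wrist'); W=wcloud(p); cv2.imwrite(fn,p['img'])
    for n in names:
        for r in optics.regions_of(n,p)[:3]:
            m=r['pixels'];w=W[m];w=w[~np.isnan(w[:,0])]
            if len(w)<20: continue
            zt=np.percentile(w[:,2],95); T=w[w[:,2]>zt-.006]
            c,rad=cv2.minEnclosingCircle((T[:,:2]*1000).astype(np.float32))
            print(n,round(r['conf'],2),m.sum(),'uv',np.argwhere(m).mean(0)[::-1].round(),'ztop',round(zt,4),'mean',(1000*T[:,:2].mean(0)).round(1),'mec',np.round(c,1),round(rad,1))
E
python3 -c "
from h import *
st(); wlook(['piston_mid','gear','thrust_mid'],'pics/w1.png')"
```

```text
t: 2.5
tcp_pos: [0.3353, 0.3138, 0.2389]
orientation: [0.598, -0.377, 0.598, 0.377]
force: [1.7, -0.9, 1.0]
gripper_width: 0.0881
t: 3.0
tcp_pos: [0.4224, 0.1101, 0.2391]
orientation: [0.599, -0.377, 0.598, 0.377]
force: [1.1, 0.8, 1.2]
gripper_width: 0.0884
t: 3.5
tcp_pos: [0.5094, -0.0936, 0.2389]
orientation: [0.598, -0.377, 0.598, 0.377]
force: [0.1, 0.7, 1.0]
gripper_width: 0.088
t: 4.0
tcp_pos: [0.5792, -0.2595, 0.2377]
orientation: [0.599, -0.376, 0.599, 0.375]
force: [-0.2, 0.1, -0.0]
gripper_width: 0.088
t 4.0 tcp [ 0.5792 -0.2595  0.2377] jaw 64.2 x [-0.    -0.001 -1.   ] w 0.088 F [-0.2  0.1 -0. ] q [-0.61  0.31  1.45 -0.    1.38 -1.73]
piston_mid 0.8 3645 uv [293. 243.] ztop 0.0556 mean [ 593.1 -298.3] mec [ 593.4 -299.1] 30.4
gear 0.78 6518 uv [403.  92.] ztop 0.0246 mean [ 506.7 -137.4] mec [ 506.7 -136.2] 46.6
thrust_mid 0.96 1510 uv [218. 122.] ztop 0.0148 mean [ 451.8 -316.9] mec [ 451.3 -317.4] 28.1
```

View pics/w1.png

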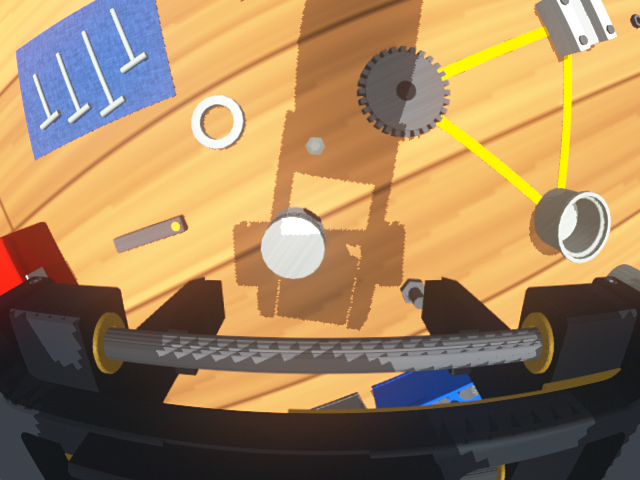

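```bash
python3 -m inch '{"dp":[[0.0148,-0.039,-0.02],[0,0,-0.04],[0,0,-0.03],[0,0,0],[0,0,0]],"spin":[0,0,0,0,0],"hand":[1,1,1,1,1]}' 30
python3 -c "
from h import *
st(); wlook(['piston_mid'],'pics/w2.png')"
```

```text
t: 4.7
tcp_pos: [0.5934, -0.2922, 0.1494]
orientation: [0.598, -0.377, 0.598, 0.378]
force: [-0.2, 0.1, -0.2]
gripper_width: 0.0881
t 4.7 tcp [ 0.5934 -0.2922  0.1494] jaw 64.5 x [-0.  0. -1.] w 0.0881 F [-0.2  0.1 -0.2] q [-0.64  0.45  1.45  0.    1.24 -1.76]
piston_mid 0.78 6475 uv [315. 241.] ztop 0.0555 mean [ 592.9 -298.2] mec [ 593.9 -299. ] 30.3
```

View pics/w2.png

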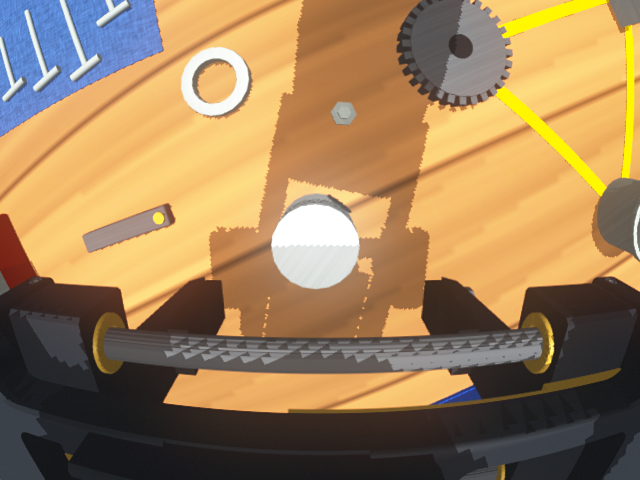

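```bash
python3 -m inch '{"dp":[[0,-0.005,-0.035],[0,0,-0.035],[0,0,-0.03],[0,0,-0.02],[0,0,-0.007]],"spin":[0,0,0,0,0],"hand":[1,1,1,1,1]}' 30
python3 -m inch '{"dp":[[0,0,0],[0,0,0],[0,0,0],[0,0,0],[0,0,0]],"spin":[0,0,0,0,0],"hand":[0.9,0.6,0.5,0.5,0.5]}' 30
python3 -m inch '{"dp":[[0,0,0],[0,0,0],[0,0,0],[0,0,0],[0,0,0]],"spin":[0,0,0,0,0],"hand":[0.5,0.5,0.5,0.5,0.5]}' 30
python3 -c "
from h import *
st()"
```

```text
t: 5.3
tcp_pos: [0.5933, -0.2981, 0.0214]
orientation: [0.598, -0.377, 0.598, 0.377]
force: [0.0, 0.2, -0.0]
gripper_width: 0.088
t: 5.8
tcp_pos: [0.5943, -0.299, 0.0234]
orientation: [0.599, -0.378, 0.598, 0.376]
force: [-1.2, 0.8, 6.8]
gripper_width: 0.0582
t: 6.3
tcp_pos: [0.5943, -0.299, 0.0234]
orientation: [0.599, -0.378, 0.598, 0.376]
force: [-0.7, 0.9, 5.8]
gripper_width: 0.0586
t 6.3 tcp [ 0.5943 -0.299   0.0234] jaw 64.5 x [ 0.002 -0.001 -1.   ] w 0.0586 F [-0.7  0.9  5.8] q [-0.64  0.62  1.48  0.    1.03 -1.77]
```

```bash
python3 -m inch '{"dp":[[0,0,0.03],[0,0,0.03],[0,0,0.04],[0,0.03,0.03],[0.003,0.04,0]],"spin":[0,0,0,0,0],"hand":[0.5,0.5,0.5,0.5,0.5]}' 30
python3 -m inch '{"dp":[[0.003,0.04,0],[0.003,0.04,0],[0.003,0.04,0],[0.0027,0.03,0],[0,0.007,0]],"spin":[0,0,0,0,0],"hand":[0.5,0.5,0.5,0.5,0.5]}' 30
python3 -m inch '{"dp":[[0,0,0],[0,0,0],[0,0,0],[0,0,0],[0,0,0]],"spin":[0,0,0,0,0],"hand":[0.5,0.5,0.5,0.5,0.5]}' 30
python3 -c "
from h import *
st(); wlook(['piston_mid','gear','liner','block'],'pics/w3.png')"
```

```text
t: 6.8
tcp_pos: [0.5986, -0.2312, 0.1573]
orientation: [0.6, -0.379, 0.597, 0.373]
force: [0.4, -0.0, -2.9]
gripper_width: 0.0586
t: 7.3
tcp_pos: [0.6074, -0.0678, 0.1511]
orientation: [0.597, -0.377, 0.598, 0.379]
force: [-0.1, 0.1, -3.1]
gripper_width: 0.0583
t: 7.8
tcp_pos: [0.608, -0.0725, 0.1516]
orientation: [0.598, -0.377, 0.598, 0.377]
force: [0.6, 1.0, -2.1]
gripper_width: 0.0586
t 7.8 tcp [ 0.608  -0.0725  0.1516] jaw 64.4 x [-0. -0. -1.] w 0.0586 F [ 0.6  1.  -2.1] q [-0.31  0.35  1.58 -0.    1.21 -1.44]
piston_mid 0.8 16890 uv [323. 304.] ztop 0.1836 mean [601.  -69.4] mec [607.8 -72.8] 30.6
gear 0.64 10108 uv [196. 149.] ztop 0.0246 mean [ 507.2 -133.6] mec [ 506.1 -135.5] 46.5
liner 0.59 2755 uv [451. 284.] ztop 0.0595 mean [675.6   4.5] mec [646.5   0.8] 56.0
block 0.86 5715 uv [467.  26.] ztop 0.0469 mean [511.4  94.5] mec [506.3 102.7] 41.8
```

View pics/w3.png

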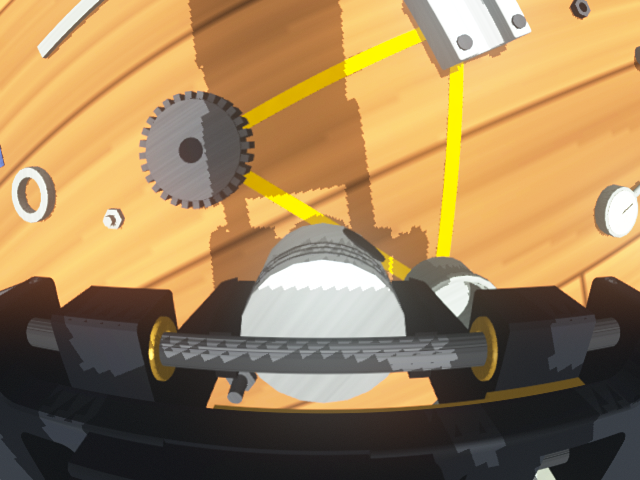

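```bash
python3 -m inch '{"dp":[[-0.0007,-0.0005,-0.03],[0,0,-0.04],[0,0,-0.03],[0,0,-0.016],[0,0,-0.008]],"spin":[0,0,0,0,0],"hand":[0.5,0.5,0.5,0.5,0.5]}' 30
python3 -m inch '{"dp":[[0,0,-0.003],[0,0,-0.002],[0,0,0],[0,0,0],[0,0,0]],"spin":[0,0,0,0,0],"hand":[0.5,0.5,0.5,0.5,0.5]}' 30
python3 -c "
from h import *
st()"
```

```text
t: 8.55
tcp_pos: [0.6065, -0.0717, 0.0261]
orientation: [0.598, -0.376, 0.599, 0.378]
force: [-1.0, 0.1, -1.8]
gripper_width: 0.0582
t: 9.05
tcp_pos: [0.6079, -0.0721, 0.0236]
orientation: [0.598, -0.378, 0.598, 0.377]
force: [-0.3, 0.5, -3.2]
gripper_width: 0.0582
t 9.05 tcp [ 0.6079 -0.0721  0.0236] jaw 64.5 x [ 0.001 -0.    -1.   ] w 0.0582 F [-0.3  0.5 -3.2] q [-0.31  0.53  1.63 -0.    0.98 -1.44]
```

```bash
python3 -m inch '{"dp":[[0,0,-0.001],[0,0,0],[0,0,0],[0,0,0],[0,0,0]],"spin":[0,0,0,0,0],"hand":[0.5,0.5,0.7,0.85,0.9]}' 30
python3 -m inch '{"dp":[[0,0,0],[0,0,0.02],[0,0,0.04],[0,0,0.05],[0,0,0.05]],"spin":[0,0,0,0,0],"hand":[0.95,0.95,0.95,0.95,0.95]}' 30
python3 -m inch '{"dp":[[0,0.04,0],[0,0.04,0],[0,0.04,0],[0,0.04,0],[0,0.04,0]],"spin":[0,0,8,8,8],"hand":[0.9,0.8,0.6,0.5,0.5]}' 30
python3 -m inch '{"dp":[[-0.01,0.04,0],[-0.01,0.04,0],[0,0.04,0],[0,0.04,0],[0,0.03,0]],"spin":[8,8,3,0,0],"hand":[0.5,0.5,0.5,0.5,0.5]}' 30
python3 -c "
from h import *
st()
p=optics.get_image('top');W=cloud(p)
for n in ['liner','gear','block','piston_mid']:
        for r in optics.regions_of(n,p)[:2]:
            if r['conf']<.3: continue
            m=r['pixels'];w=W[m];w=w[~np.isnan(w[:,0])]
            zt=np.percentile(w[:,2],97); T=w[w[:,2]>zt-.006]
            c,rad=cv2.minEnclosingCircle((T[:,:2]*1000).astype(np.float32))
            print(n,round(r['conf'],2),m.sum(),'ztop',round(zt,4),'mean',T[:,:2].mean(0).round(4),'mec',np.round(c,1),round(rad,1))
cv2.imwrite('pics/t2.png',p['img'])
wlook(['pin_mid','bush_mid','block'],'pics/w4.png')"
```

```text
t: 9.55
tcp_pos: [0.6076, -0.0721, 0.022]
orientation: [0.598, -0.377, 0.598, 0.377]
force: [0.1, -0.0, 0.3]
gripper_width: 0.0759
t: 10.05
tcp_pos: [0.6067, -0.0718, 0.1828]
orientation: [0.598, -0.377, 0.599, 0.377]
force: [1.0, -0.4, 0.4]
gripper_width: 0.0836
t: 10.55
tcp_pos: [0.6071, 0.1295, 0.1818]
orientation: [0.505, -0.495, 0.505, 0.495]
force: [0.8, 0.3, -0.6]
gripper_width: 0.0491
t: 11.05
tcp_pos: [0.5868, 0.3205, 0.1817]
orientation: [0.418, -0.57, 0.418, 0.57]
force: [-0.0, -0.6, -0.1]
gripper_width: 0.044
t 11.05 tcp [0.5868 0.3205 0.1817] jaw 107.5 x [ 0.  0. -1.] w 0.044 F [-0.  -0.6 -0.1] q [ 0.32  0.43  1.4   0.    1.3  -1.55]
liner 0.7 880 ztop 0.0629 mean [ 0.7068 -0.0033] mec [708.9  -7.6] 40.1
liner 0.7 905 ztop 0.0512 mean [0.4977 0.1028] mec [497.9 102.1] 45.3
gear 0.88 1151 ztop 0.0293 mean [ 0.5078 -0.1347] mec [ 508.1 -134.9] 45.8
block 0.94 840 ztop 0.0514 mean [0.4977 0.101 ] mec [497.9 101.7] 45.0
piston_mid 0.85 590 ztop 0.06 mean [ 0.6088 -0.0719] mec [608.2 -72.1] 30.3
pin_mid 0.77 864 uv [315. 218.] ztop 0.0502 mean [583. 310.] mec [583.1 309.7] 11.2
pin_mid 0.74 877 uv [284. 276.] ztop 0.0501 mean [639.5 299.5] mec [618.2 296.6] 34.1
pin_mid 0.66 947 uv [350. 280.] ztop 0.05 mean [626.7 354.1] mec [627.3 354.5] 10.9
bush_mid 0.71 1767 uv [396.  83.] ztop 0.0363 mean [458.5 338.6] mec [458.2 338.7] 22.1
bush_mid 0.17 806 uv [315. 218.] ztop 0.0503 mean [583.  309.7] mec [583.1 309.7] 11.2
block 0.68 6568 uv [125.  60.] ztop 0.0472 mean [496.8 108.5] mec [496.3 105.4] 47.9
```

View pics/w4.png

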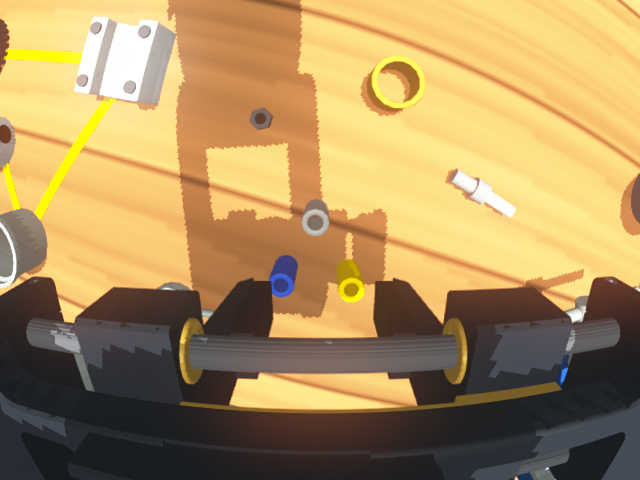

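View pics/t2.png

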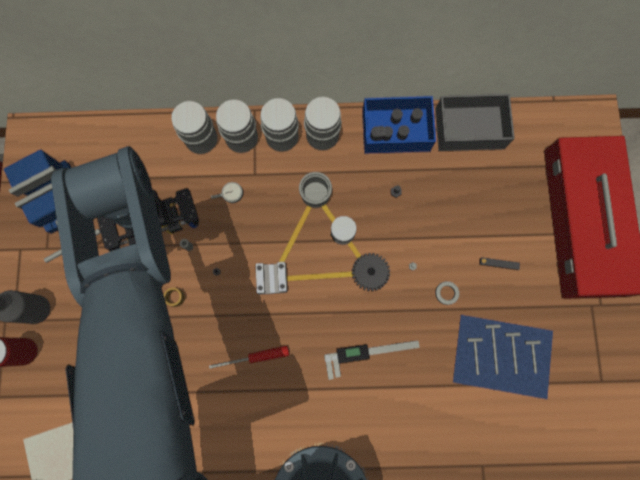

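```bash
python3 -m inch '{"dp":[[-0.0043,-0.0083,-0.02],[0,0,-0.04],[0,0,-0.04],[0,0,0],[0,0,0]],"spin":[0,0,0,0,0],"hand":[0.5,0.5,0.5,0.5,0.5]}' 20
python3 -c "
from h import *
st(); wlook(['pin_mid'],'pics/w5.png')"
```

```text
t: 12.0
tcp_pos: [0.583, 0.309, 0.0818]
orientation: [0.418, -0.57, 0.419, 0.57]
force: [0.5, 0.6, 0.8]
gripper_width: 0.0439
t 12.0 tcp [0.583  0.309  0.0818] jaw 107.4 x [-0.001 -0.    -1.   ] w 0.0439 F [0.5 0.6 0.8] q [ 0.31  0.53  1.48 -0.    1.13 -1.57]
pin_mid 0.87 699 uv [284. 326.] ztop 0.0385 mean [635.5 298.2] mec [624.2 296.5] 27.7
pin_mid 0.87 674 uv [365. 338.] ztop 0.0498 mean [634.2 355.6] mec [611.  344.3] 29.6
pin_mid 0.67 2141 uv [324. 266.] ztop 0.05 mean [582.3 309.9] mec [583.  310.2] 11.1
```

View pics/w5.png

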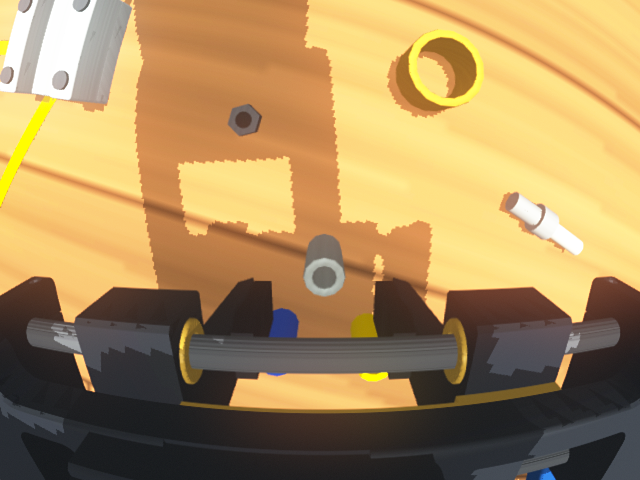

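```bash
python3 -m inch '{"dp":[[0,0.0005,-0.03],[0,0,-0.02],[0,0,-0.0157],[0,0,0],[0,0,0]],"spin":[0,0,0,0,0],"hand":[0.5,0.5,0.5,0.5,0.4]}' 20
python3 -m inch '{"dp":[[0,0,0],[0,0,0],[0,0,0],[0,0,0],[0,0,0]],"spin":[0,0,0,0,0],"hand":[0.3,0.1,0.1,0.1,0.1]}' 20
python3 -c "
from h import *
st()"
python3 -m inch '{"dp":[[0,0,0.02],[0,0,0.04],[0,0,0.04],[0,0,0.03],[0,0,0]],"spin":[0,0,0,0,0],"hand":[0.1,0.1,0.1,0.1,0.1]}' 20
python3 -c "
from h import *
st(); wlook(['pin_mid'],'pics/w6.png')"
```

```text
t: 12.6
tcp_pos: [0.5839, 0.3105, 0.0173]
orientation: [-0.419, 0.57, -0.418, -0.57]
force: [0.6, 0.8, 0.3]
gripper_width: 0.0381
t: 13.1
tcp_pos: [0.584, 0.3105, 0.0174]
orientation: [-0.419, 0.571, -0.418, -0.57]
force: [0.1, -0.0, 5.6]
gripper_width: 0.0209
t 13.1 tcp [0.584  0.3105 0.0174] jaw 107.5 x [ 0.002  0.001 -1.   ] w 0.0209 F [ 0.1 -0.   5.6] q [ 0.31  0.62  1.5  -0.    1.02 -1.57]
t: 13.6
tcp_pos: [0.586, 0.3113, 0.1518]
orientation: [-0.421, 0.572, -0.416, -0.568]
force: [0.3, 0.5, -0.6]
gripper_width: 0.0212
t 13.6 tcp [0.586  0.3113 0.1518] jaw 107.5 x [ 0.009  0.003 -1.   ] w 0.0212 F [ 0.3  0.5 -0.6] q [ 0.31  0.45  1.45  0.    1.24 -1.57]
pin_mid 0.8 3435 uv [323. 305.] ztop 0.184 mean [578.4 309.4] mec [584.3 311.2] 10.8
pin_mid 0.75 172 uv [355. 277.] ztop 0.0208 mean [617.6 349.9] mec [596.9 336.5] 28.8
pin_mid 0.49 267 uv [289. 274.] ztop 0.0285 mean [630.3 297.2] mec [607.1 294. ] 26.6
```

View pics/w6.png

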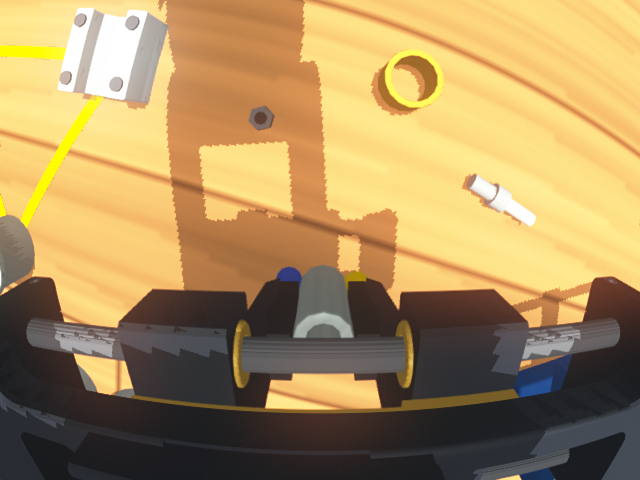

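```bash
python3 -m inch '{"dp":[[0.0024,-0.03,0],[0.0024,-0.04,0],[0.0024,-0.042,0],[0.0024,-0.042,0],[0.0024,-0.042,0]],"spin":[0,0,0,0,0],"hand":[0.1,0.1,0.1,0.1,0.1]}' 20
python3 -m inch '{"dp":[[0.0024,-0.042,0],[0.0024,-0.042,0],[0.0024,-0.042,0],[0.0024,-0.04,0],[0.0027,-0.0202,0]],"spin":[0,0,0,0,0],"hand":[0.1,0.1,0.1,0.1,0.1]}' 20
python3 -m inch '{"dp":[[0,0,-0.02],[0,0,-0.02],[0,0,0],[0,0,0],[0,0,0]],"spin":[0,0,0,0,0],"hand":[0.1,0.1,0.1,0.1,0.1]}' 20
python3 -c "
from h import *
st(); wlook(['pin_mid','piston_mid','liner','gear'],'pics/w7.png')
p=optics.get_image('scene');cv2.imwrite('pics/s7.png',cv2.resize(p['img'][110:310,180:420],None,fx=3.2,fy=3,interpolation=3))"
```

```text
t: 14.2
tcp_pos: [0.5931, 0.1127, 0.143]
orientation: [0.417, -0.569, 0.419, 0.572]
force: [1.0, -0.6, -0.8]
gripper_width: 0.0209
t: 14.7
tcp_pos: [0.6055, -0.0749, 0.143]
orientation: [0.418, -0.568, 0.42, 0.571]
force: [-1.0, 0.5, -0.9]
gripper_width: 0.021
t: 15.2
tcp_pos: [0.6075, -0.0718, 0.1061]
orientation: [-0.418, 0.57, -0.418, -0.57]
force: [0.2, -0.5, -0.8]
gripper_width: 0.0209
t 15.2 tcp [ 0.6075 -0.0718  0.1061] jaw 107.5 x [-0. -0. -1.] w 0.0209 F [ 0.2 -0.5 -0.8] q [-0.31  0.4   1.61 -0.    1.13 -2.19]
pin_mid 0.78 3579 uv [323. 305.] ztop 0.1385 mean [599.8 -73.7] mec [595.  -74.8] 16.0
piston_mid 0.62 6699 uv [321. 242.] ztop 0.0555 mean [598.4 -75.2] mec [607.  -72.5] 29.9
liner 0.93 2032 uv [345. 392.] ztop 0.0598 mean [685.  -36.2] mec [659.3 -51. ] 49.5
gear 0.73 15354 uv [274.  69.] ztop 0.0246 mean [ 507.4 -134.7] mec [ 506.6 -136. ] 46.2
```

View pics/w7.png

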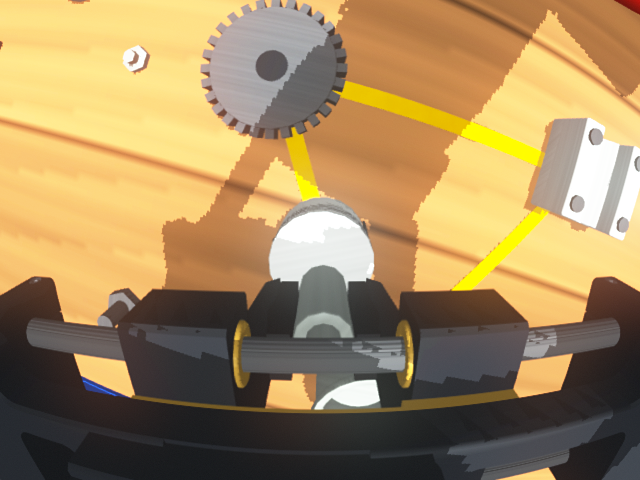

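View pics/s7.png

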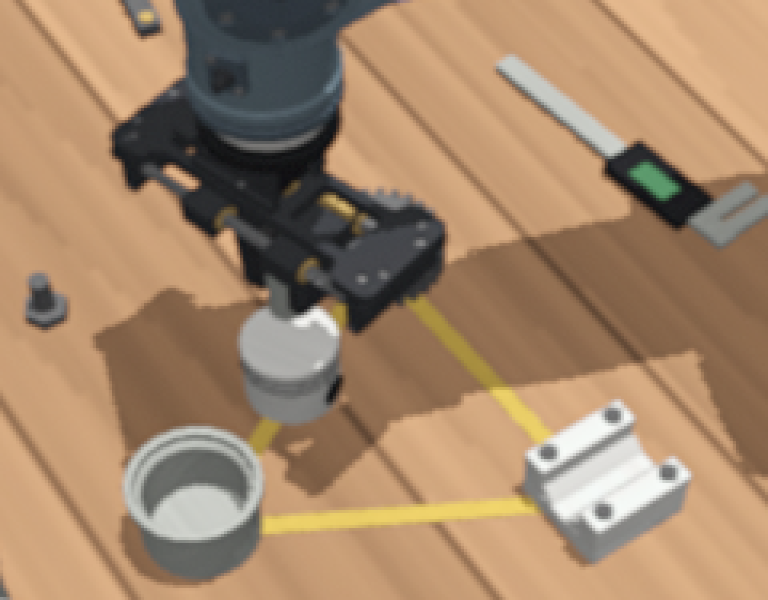

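```bash
python3 -m inch '{"dp":[[0,-0.0003,-0.018],[0,0,-0.01],[0,0,-0.005],[0,0,-0.001],[0,0,0]],"spin":[0,0,0,0,0],"hand":[0.1,0.1,0.1,0.1,0.1]}' 20
python3 -m inch '{"dp":[[0,0,-0.0007],[0,0,0],[0,0,0],[0,0,0],[0,0,0]],"spin":[0,0,0,0,0],"hand":[0.1,0.1,0.1,0.1,0.1]}' 20
python3 -c "
from h import *
st()"
```

```text
t: 16.0
tcp_pos: [0.6075, -0.0723, 0.0723]
orientation: [-0.418, 0.57, -0.418, -0.57]
force: [-0.2, 0.7, 1.3]
gripper_width: 0.0209
t: 16.5
tcp_pos: [0.6076, -0.0723, 0.0722]
orientation: [-0.418, 0.57, -0.418, -0.57]
force: [-1.7, 0.9, 5.8]
gripper_width: 0.0206
t 16.5 tcp [ 0.6076 -0.0723  0.0722] jaw 107.5 x [ 0.001 -0.    -1.   ] w 0.0206 F [-1.7  0.9  5.8] q [-0.31  0.45  1.62 -0.    1.06 -2.19]
```

```bash
python3 -m inch '{"dp":[[0,0,0],[0,0,0],[0,0,0],[0,0,0],[0,0,0.01]],"spin":[0,0,0,0,0],"hand":[0.3,0.5,0.6,0.6,0.6]}' 20
python3 -m inch '{"dp":[[0,0,0.03],[0,0,0.04],[0,0,0.02],[0,0.04,0],[-0.015,0.045,0]],"spin":[0,0,0,0,0],"hand":[0.6,0.6,0.6,0.7,0.75]}' 20
python3 -m inch '{"dp":[[-0.018,0.045,0],[-0.018,0.045,0],[-0.018,0.045,0],[-0.018,0.045,0],[-0.018,0.045,0]],"spin":[0,0,0,0,0],"hand":[0.75,0.75,0.75,0.75,0.75]}' 20
python3 -m inch '{"dp":[[-0.018,0.045,0],[-0.018,0.045,0],[-0.008,0.011,-0.03],[0,0,-0.02],[0,0,0]],"spin":[0,0,0,0,0],"hand":[0.75,0.75,0.75,0.75,0.75]}' 20
cat >> h.py <<'E'
def tlook(cam,names,fn):
    p=optics.get_image(cam);W=cloud(p)
    for n in names:
        for r in optics.regions_of(n,p)[:3]:
            if r['conf']<.3: continue
            m=r['pixels'];w=W[m];w=w[~np.isnan(w[:,0])]
            if len(w)<20: continue
            zt=np.percentile(w[:,2],97); T=w[w[:,2]>zt-.006]
            c,rad=cv2.minEnclosingCircle((T[:,:2]*1000).astype(np.float32))
            print(cam,n,round(r['conf'],2),m.sum(),'ztop',round(zt,4),'mean',(1000*T[:,:2].mean(0)).round(1),'mec',np.round(c,1),round(rad,1))
    cv2.imwrite(fn,p['img'])
E
python3 -c "
from h import *
st(); wlook(['bush_mid','block'],'pics/w8.png')
tlook('top',['pin_mid','piston_mid','liner','gear'],'pics/t8.png')
p=optics.get_image('scene');cv2.imwrite('pics/s8.png',cv2.resize(p['img'][110:310,180:420],None,fx=3.2,fy=3,interpolation=3))"
```

```text
t: 17.0
tcp_pos: [0.6061, -0.0719, 0.0801]
orientation: [0.418, -0.569, 0.419, 0.571]
force: [-0.6, 0.5, 0.3]
gripper_width: 0.0526
t: 17.5
tcp_pos: [0.5943, 0.012, 0.1737]
orientation: [-0.42, 0.571, -0.418, -0.568]
force: [0.1, 0.8, 0.2]
gripper_width: 0.0654
t: 18.0
tcp_pos: [0.5016, 0.2394, 0.1724]
orientation: [-0.419, 0.57, -0.418, -0.57]
force: [-0.3, 0.4, -1.0]
gripper_width: 0.0659
t: 18.5
tcp_pos: [0.4559, 0.3385, 0.119]
orientation: [0.416, -0.57, 0.419, 0.571]
force: [-0.3, -0.8, -0.4]
gripper_width: 0.0665
t 18.5 tcp [0.4559 0.3385 0.119 ] jaw 107.5 x [-0.005 -0.002 -1.   ] w 0.0665 F [-0.3 -0.8 -0.4] q [ 0.43  0.3   1.72 -0.    1.13 -1.45]
bush_mid 0.66 2547 uv [322. 248.] ztop 0.0361 mean [457.2 338.6] mec [457.7 338.9] 22.0
block 0.78 7441 uv [ 41. 204.] ztop 0.0464 mean [493.4 114.6] mec [495.6 105.2] 48.0
top pin_mid 0.64 90 ztop 0.0555 mean [625.8 352.6] mec [627.2 352.9] 9.1
top pin_mid 0.45 124 ztop 0.1085 mean [607.  -71.3] mec [607.5 -71.1] 10.8
top piston_mid 0.95 534 ztop 0.0879 mean [610.8 -73.8] mec [607.5 -71.5] 10.7
top liner 0.63 947 ztop 0.0633 mean [710.7  -6.4] mec [710.4  -7.2] 40.2
top gear 0.87 1090 ztop 0.0295 mean [ 506.7 -135.9] mec [ 507.3 -135.5] 45.2
```

View pics/w8.png

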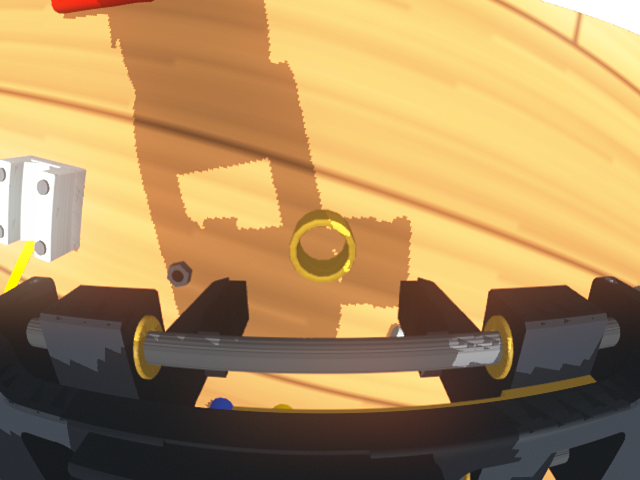

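View pics/s8.png

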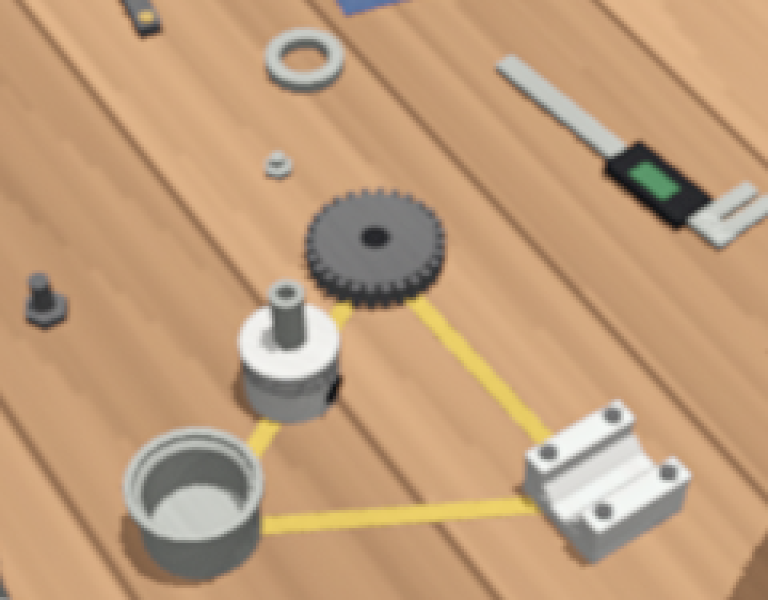

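```bash
python3 -m inch '{"dp":[[-0.0005,0.0002,-0.04],[0,0,-0.04],[0,0,-0.025],[0,0,-0.0083],[0,0,0]],"spin":[0,0,0,0,0],"hand":[0.75,0.75,0.75,0.75,0.75]}' 15
python3 -m inch '{"dp":[[0,0,0],[0,0,0],[0,0,0],[0,0,0],[0,0,0]],"spin":[0,0,0,0,0],"hand":[0.5,0.4,0.4,0.4,0.4]}' 15
python3 -c "
from h import *
st()"
python3 -m inch '{"dp":[[0,0,0.02],[0,0,0.04],[0,0,0.04],[0,0,0.02],[0,-0.03,0]],"spin":[0,0,0,0,0],"hand":[0.4,0.4,0.4,0.4,0.4]}' 15
python3 -m inch '{"dp":[[0.0045,-0.04,0],[0.0045,-0.04,0],[0.0045,-0.04,0],[0.0045,-0.04,0],[0.0045,-0.04,0]],"spin":[0,0,0,0,0],"hand":[0.4,0.4,0.4,0.4,0.4]}' 15
python3 -m inch '{"dp":[[0.0045,-0.04,0],[0.0045,-0.04,0],[0.0045,-0.03,0],[0.0045,-0.016,0],[0,0,0]],"spin":[0,0,0,0,0],"hand":[0.4,0.4,0.4,0.4,0.4]}' 15
python3 -m inch '{"dp":[[0,0,0],[0,0,0],[0,0,0],[0,0,0],[0,0,0]],"spin":[0,0,0,0,0],"hand":[0.4,0.4,0.4,0.4,0.4]}' 15
python3 -c "
from h import *
st(); wlook(['bush_mid','block','gear'],'pics/w9.png')"
```

```text
t: 19.45
tcp_pos: [0.4573, 0.3385, 0.0072]
orientation: [0.418, -0.57, 0.419, 0.57]
force: [0.1, -0.4, -0.3]
gripper_width: 0.066
t: 19.95
tcp_pos: [0.4589, 0.3394, 0.0095]
orientation: [-0.419, 0.571, -0.418, -0.57]
force: [-0.8, 0.1, 6.9]
gripper_width: 0.0431
t 19.95 tcp [0.4589 0.3394 0.0095] jaw 107.5 x [ 0.002  0.001 -1.   ] w 0.0431 F [-0.8  0.1  6.9] q [ 0.43  0.48  1.75 -0.    0.91 -1.45]
t: 20.45
tcp_pos: [0.4603, 0.3118, 0.1326]
orientation: [-0.42, 0.572, -0.415, -0.569]
force: [0.2, -0.1, -2.0]
gripper_width: 0.0433
t: 20.95
tcp_pos: [0.4801, 0.1074, 0.1283]
orientation: [-0.418, 0.57, -0.418, -0.57]
force: [0.7, -0.1, -1.0]
gripper_width: 0.0434
t: 21.45
tcp_pos: [0.4989, -0.0187, 0.1283]
orientation: [-0.419, 0.57, -0.419, -0.569]
force: [-0.4, -0.0, -1.3]
gripper_width: 0.043
t: 21.95
tcp_pos: [0.4983, -0.0164, 0.128]
orientation: [0.418, -0.57, 0.418, 0.57]
force: [0.0, 0.3, -1.4]
gripper_width: 0.0434
t 21.95 tcp [ 0.4983 -0.0164  0.128 ] jaw 107.5 x [-0.  0. -1.] w 0.0434 F [ 0.   0.3 -1.4] q [-0.27  0.14  1.89  0.    1.1  -2.15]
bush_mid 0.6 6597 uv [323. 295.] ztop 0.1544 mean [485.3 -20.2] mec [491.5 -18.8] 23.1
block 0.76 6337 uv [470. 266.] ztop 0.0473 mean [483.1  89.1] mec [468.8  69.1] 69.1
gear 0.81 11099 uv [170. 198.] ztop 0.0246 mean [ 504.4 -133.4] mec [ 506.1 -135.8] 46.4
```

View pics/w9.png

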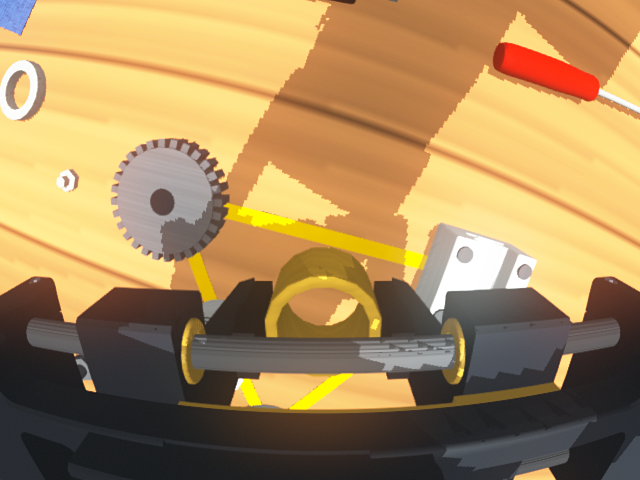

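```bash
python3 -m inch '{"dp":[[0.003,0.001,-0.03],[0,0,-0.04],[0,0,-0.03],[0,0,-0.014],[0,0,-0.004]],"spin":[0,0,0,0,0],"hand":[0.4,0.4,0.4,0.4,0.4]}' 15
python3 -m inch '{"dp":[[0,0,-0.0012],[0,0,0],[0,0,0],[0,0,0],[0,0,0]],"spin":[0,0,0,0,0],"hand":[0.4,0.4,0.4,0.4,0.4]}' 15
python3 -c "
from h import *
st()"
```

```text
t: 22.65
tcp_pos: [0.4993, -0.0156, 0.0091]
orientation: [0.418, -0.568, 0.419, 0.572]
force: [-11.9, 3.9, 21.6]
gripper_width: 0.043
t: 23.15
tcp_pos: [0.5018, -0.0162, 0.0093]
orientation: [-0.419, 0.57, -0.418, -0.57]
force: [-0.1, 0.3, -0.3]
gripper_width: 0.0435
t 23.15 tcp [ 0.5018 -0.0162  0.0093] jaw 107.5 x [ 0.001 -0.    -1.   ] w 0.0435 F [-0.1  0.3 -0.3] q [-0.27  0.36  1.92  0.    0.85 -2.14]
```

```bash
python3 -m inch '{"dp":[[0,0,0],[0,0,0],[0,0,0.005],[0,0,0.03],[0,0,0.04]],"spin":[0,0,0,0,0],"hand":[0.6,0.7,0.75,0.75,0.75]}' 15
python3 -m inch '{"dp":[[0,0,0.04],[0,-0.03,0],[-0.007,-0.04,0],[-0.007,-0.04,0],[-0.007,-0.04,0]],"spin":[0,0,0,0,0],"hand":[0.75,0.75,0.75,0.85,0.9]}' 15
python3 -m inch '{"dp":[[-0.007,-0.04,0],[-0.007,-0.04,0],[-0.007,-0.04,0],[-0.007,-0.031,0],[-0.0008,0,0]],"spin":[0,0,0,0,0],"hand":[0.95,0.95,0.95,0.95,0.95]}' 15
python3 -c "
from h import *
st(); wlook(['thrust_mid','gear'],'pics/w10.png')
tlook('top',['bush_mid','block','pin_mid','piston_mid'],'pics/t10.png')
p=optics.get_image('scene');cv2.imwrite('pics/s10.png',cv2.resize(p['img'][110:310,180:420],None,fx=3.2,fy=3,interpolation=3))"
```

```text
t: 23.65
tcp_pos: [0.4995, -0.0156, 0.0832]
orientation: [0.418, -0.568, 0.419, 0.572]
force: [-0.1, 0.5, 0.6]
gripper_width: 0.0662
t: 24.15
tcp_pos: [0.4801, -0.1674, 0.1245]
orientation: [-0.418, 0.571, -0.418, -0.57]
force: [-0.4, 0.6, 0.6]
gripper_width: 0.0786
t: 24.65
tcp_pos: [0.4508, -0.3211, 0.1245]
orientation: [-0.419, 0.57, -0.42, -0.569]
force: [-0.0, 0.9, 0.3]
gripper_width: 0.0839
t 24.65 tcp [ 0.4508 -0.3211  0.1245] jaw 107.2 x [ 0.001 -0.002 -1.   ] w 0.0839 F [-0.   0.9  0.3] q [-0.83  0.26  1.76 -0.    1.12 -2.7 ]
thrust_mid 0.87 2797 uv [326. 236.] ztop 0.0145 mean [ 449.9 -318.7] mec [ 450.8 -318. ] 28.1
gear 0.71 547 uv [497. 324.] ztop 0.0235 mean [ 491.4 -161. ] mec [ 478.  -218.4] 93.8
top bush_mid 0.7 94 ztop 0.041 mean [503.7 -22.2] mec [501.8 -16.3] 21.1
top block 0.65 913 ztop 0.0507 mean [497.2 103.1] mec [497.9 102.8] 45.7
top block 0.33 414 ztop 0.0243 mean [718.1 202.3] mec [716.9 209.9] 33.4
top pin_mid 0.53 101 ztop 0.1102 mean [608.  -70.7] mec [607.6 -71.5] 10.3
top pin_mid 0.47 137 ztop 0.0545 mean [641.4 298.6] mec [642.2 298.9] 10.9
top pin_mid 0.42 124 ztop 0.0537 mean [628.7 353.8] mec [628.9 354.1] 11.0
top piston_mid 0.74 482 ztop 0.0609 mean [606.9 -71.8] mec [608.6 -72. ] 29.8
```

View pics/w10.png

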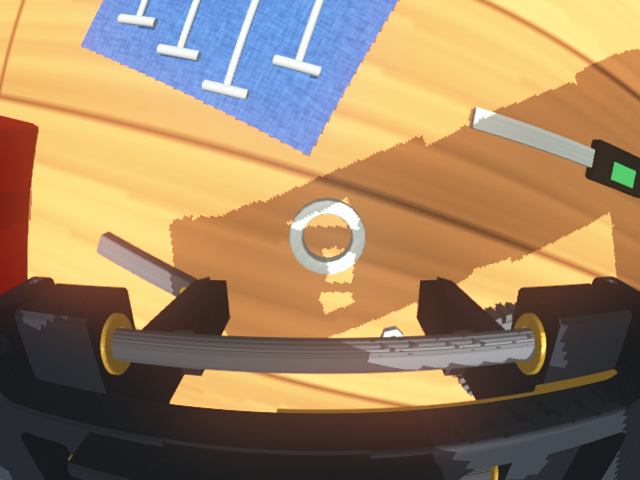

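View pics/s10.png

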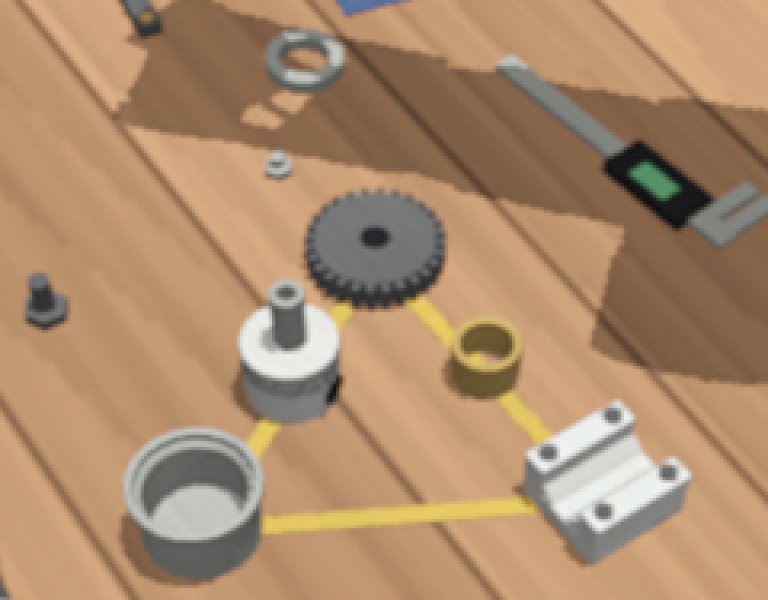

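```bash
python3 -m inch '{"dp":[[-0.0005,-0.0006,-0.04],[0,0,-0.04],[0,0,-0.025],[0,0,-0.01],[0,0,-0.0058]],"spin":[0,0,0,0,0],"hand":[0.95,0.95,0.95,0.95,0.95]}' 15
python3 -m inch '{"dp":[[0,0,0],[0,0,0],[0,0,0],[0,0,0],[0,0,0]],"spin":[0,0,0,0,0],"hand":[0.8,0.6,0.5,0.5,0.5]}' 15
python3 -m inch '{"dp":[[0,0,0],[0,0,0],[0,0,0.02],[0,0,0.03],[0,0,0.03]],"spin":[0,0,0,0,0],"hand":[0.5,0.5,0.5,0.5,0.5]}' 15
python3 -m inch '{"dp":[[0,0,0],[0,0,0],[0,0,0],[0,0,0],[0,0,0]],"spin":[0,0,0,0,0],"hand":[0.5,0.5,0.5,0.5,0.5]}' 15
python3 -c "
from h import *
st(); wlook(['thrust_mid','gear'],'pics/w11.png')"
```

```text
t: 25.6
tcp_pos: [0.4509, -0.3171, 0.0023]
orientation: [0.418, -0.57, 0.418, 0.571]
force: [-0.5, -0.4, 0.3]
gripper_width: 0.0835
t: 26.1
tcp_pos: [0.4517, -0.3184, 0.0042]
orientation: [-0.418, 0.571, -0.418, -0.569]
force: [-1.2, 0.8, 5.8]
gripper_width: 0.0558
t: 26.6
tcp_pos: [0.4504, -0.3171, 0.0833]
orientation: [0.418, -0.569, 0.418, 0.571]
force: [0.2, -0.8, -0.6]
gripper_width: 0.0553
t: 27.1
tcp_pos: [0.4504, -0.3171, 0.0817]
orientation: [0.419, -0.569, 0.418, 0.571]
force: [1.1, -0.3, -2.0]
gripper_width: 0.0553
t 27.1 tcp [ 0.4504 -0.3171  0.0817] jaw 107.5 x [-0.002  0.002 -1.   ] w 0.0553 F [ 1.1 -0.3 -2. ] q [-0.83  0.32  1.78 -0.    1.04 -2.7 ]
thrust_mid 0.64 6881 uv [323. 288.] ztop 0.0918 mean [ 439.9 -320. ] mec [ 449.4 -316.9] 27.9
```

View pics/w11.png

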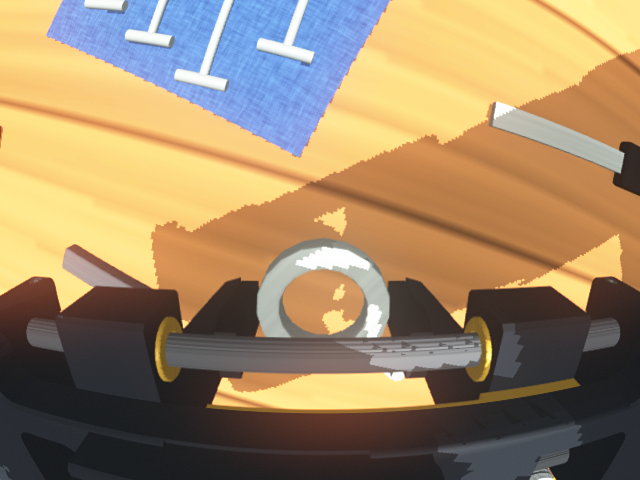

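```bash
python3 -m inch '{"dp":[[0.0111,0.03,0.01],[0.0111,0.04,0],[0.0111,0.045,0],[0.0111,0.04,0],[0.011,0.0269,0]],"spin":[0,0,0,0,0],"hand":[0.5,0.5,0.5,0.5,0.5]}' 15
python3 -m inch '{"dp":[[0,0,-0.01],[0,0,-0.01],[0,0,0],[0,0,0],[0,0,0]],"spin":[0,0,0,0,0],"hand":[0.5,0.5,0.5,0.5,0.5]}' 15
python3 -c "
from h import *
st(); wlook(['thrust_mid','gear'],'pics/w12.png')
p=optics.get_image('scene');cv2.imwrite('pics/s12.png',cv2.resize(p['img'][110:310,180:420],None,fx=3.2,fy=3,interpolation=3))"
```

```text
t: 27.75
tcp_pos: [0.5063, -0.1331, 0.0928]
orientation: [0.418, -0.57, 0.418, 0.571]
force: [0.5, -1.0, -1.6]
gripper_width: 0.0553
t: 28.25
tcp_pos: [0.5063, -0.1368, 0.0731]
orientation: [-0.419, 0.57, -0.419, -0.57]
force: [-0.5, -0.8, -1.2]
gripper_width: 0.0553
t 28.25 tcp [ 0.5063 -0.1368  0.0731] jaw 107.4 x [ 0. -0. -1.] w 0.0553 F [-0.5 -0.8 -1.2] q [-0.49  0.29  1.85 -0.    1.   -2.36]
thrust_mid 0.62 7002 uv [323. 288.] ztop 0.0831 mean [ 495.9 -139.8] mec [ 505.4 -136.8] 27.9
gear 0.77 13632 uv [324. 249.] ztop 0.0245 mean [ 499.5 -138.2] mec [ 506.1 -136. ] 46.2
```

View pics/w12.png

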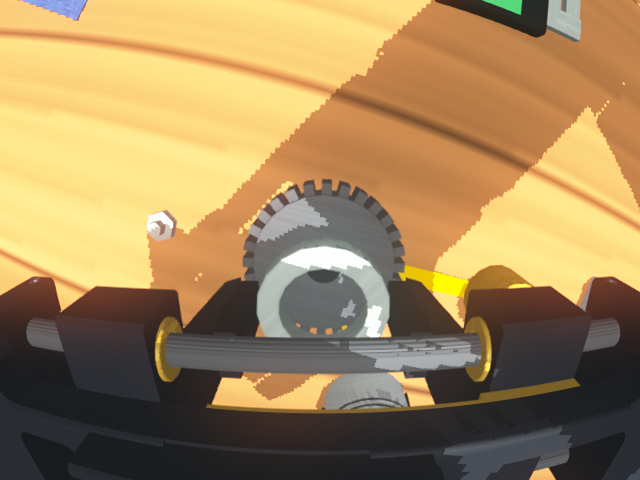

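View pics/s12.png

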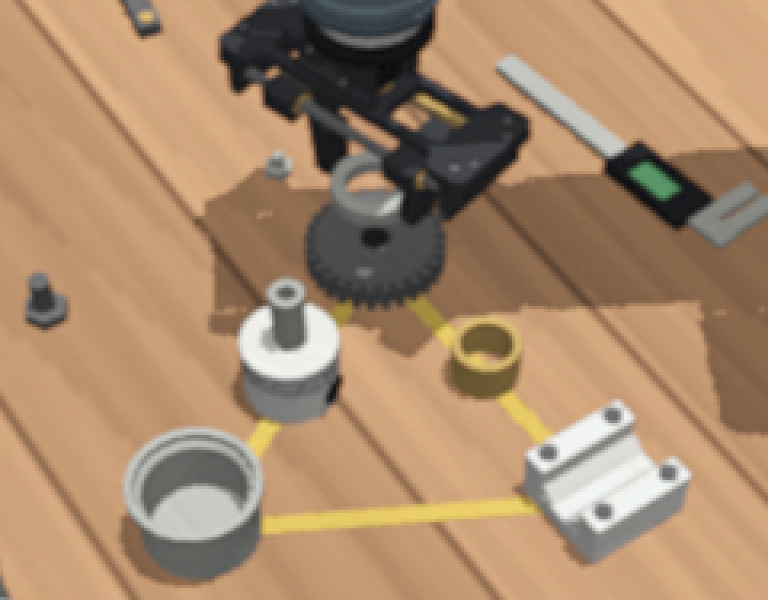

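```bash
python3 -m inch '{"dp":[[0.0007,0.0006,-0.02],[0,0,-0.014],[0,0,-0.007],[0,0,-0.003],[0,0,-0.001]],"spin":[0,0,0,0,0],"hand":[0.5,0.5,0.5,0.5,0.5]}' 15
python3 -m inch '{"dp":[[0,0,-0.001],[0,0,0],[0,0,0],[0,0,0],[0,0,0]],"spin":[0,0,0,0,0],"hand":[0.5,0.5,0.5,0.5,0.5]}' 15
python3 -c "
from h import *
st(); wlook(['thrust_mid','gear'],'pics/w13.png')"
```

```text
t: 28.95
tcp_pos: [0.5067, -0.135, 0.0281]
orientation: [0.418, -0.57, 0.418, 0.571]
force: [-3.6, 1.3, 7.4]
gripper_width: 0.0555
t: 29.45
tcp_pos: [0.5068, -0.135, 0.0281]
orientation: [0.418, -0.57, 0.418, 0.571]
force: [-5.8, 1.0, 9.1]
gripper_width: 0.0556
t 29.45 tcp [ 0.5068 -0.135   0.0281] jaw 107.5 x [-0.001  0.    -1.   ] w 0.0556 F [-5.8  1.   9.1] q [-0.49  0.37  1.86 -0.    0.91 -2.36]
thrust_mid 0.84 6960 uv [323. 288.] ztop 0.0383 mean [ 496.2 -137.8] mec [ 505.7 -134.6] 28.0
gear 0.71 14380 uv [320. 255.] ztop 0.0244 mean [ 490.2 -141. ] mec [ 506.6 -135.9] 46.3
```

Seated on the gear (9 N, top at 38 mm). Release, rise, retreat and check.

```bash
python3 -m inch '{"dp":[[0,0,0],[0,0,0],[0,0,0],[0,0,0],[0,0,0.01]],"spin":[0,0,0,0,0],"hand":[0.6,0.7,0.8,0.85,0.9]}' 15
python3 -m inch '{"dp":[[0,0,0.03],[0,0,0.04],[0,0,0.04],[0,0,0.03],[-0.03,-0.02,0]],"spin":[0,0,0,0,0],"hand":[0.9,0.9,0.9,0.9,0.9]}' 15
python3 -m inch '{"dp":[[-0.03,-0.04,0],[-0.02,-0.04,0],[0,-0.045,0],[0,-0.045,0],[0,-0.04,0]],"spin":[0,0,0,0,0],"hand":[0.9,0.9,0.9,0.9,0.9]}' 15
python3 -m inch '{"dp":[[0,-0.02,0],[0,0,0],[0,0,0],[0,0,0],[0,0,0]],"spin":[0,0,0,0,0],"hand":[0.9,0.9,0.9,0.9,0.9]}' 15
python3 -c "
from h import *
st()
for c in ['top','scene']: tlook(c,['thrust_mid','gear','liner','block','piston_mid','pin_mid','bush_mid','dial_mid'],'pics/f_%s.png'%c)
wlook(['thrust_mid','gear'],'pics/w14.png')
i=cv2.imread('pics/f_scene.png');cv2.imwrite('pics/s14.png',cv2.resize(i[110:310,180:420],None,fx=3.2,fy=3,interpolation=3))
i=cv2.imread('pics/f_top.png');cv2.imwrite('pics/t14.png',cv2.resize(i[150:320,210:430],None,fx=3.5,fy=3.5,interpolation=3))"
```

```text
t: 30.1
tcp_pos: [0.5062, -0.1347, 0.0363]
orientation: [0.418, -0.569, 0.418, 0.571]
force: [0.1, 0.1, 0.3]
gripper_width: 0.0789
t: 30.6
tcp_pos: [0.4816, -0.156, 0.1833]
orientation: [-0.418, 0.575, -0.417, -0.567]
force: [-0.2, -0.6, -0.3]
gripper_width: 0.0793
t: 31.1
tcp_pos: [0.4268, -0.3676, 0.1781]
orientation: [-0.418, 0.57, -0.419, -0.569]
force: [1.1, 0.9, 0.4]
gripper_width: 0.0791
t: 31.6
tcp_pos: [0.4274, -0.3839, 0.1772]
orientation: [0.418, -0.57, 0.418, 0.57]
force: [-0.2, -0.5, 0.1]
gripper_width: 0.0795
t 31.6 tcp [ 0.4274 -0.3839  0.1772] jaw 107.5 x [-0.  0. -1.] w 0.0795 F [-0.2 -0.5  0.1] q [-0.94  0.24  1.67  0.    1.24 -2.82]
top thrust_mid 0.6 133 ztop 0.0426 mean [ 507.1 -137.3] mec [ 507.3 -132.3] 26.5
top gear 0.69 871 ztop 0.0302 mean [ 507.2 -135.7] mec [ 507.9 -135.2] 45.8
top liner 0.94 870 ztop 0.0634 mean [708.3  -8.5] mec [709.4  -7.8] 40.3
top liner 0.74 385 ztop 0.0244 mean [718.  201.7] mec [717.6 206.4] 29.3
top block 0.94 831 ztop 0.0505 mean [496.1 101.7] mec [497.1 102. ] 44.3
top piston_mid 0.6 472 ztop 0.0612 mean [606.6 -71.1] mec [608.6
[... 614 characters left out ...]
5.3] 40.9
scene liner 0.37 221 ztop 0.107 mean [608.7 -68.8] mec [607.5 -69.1] 11.6
scene block 0.97 1621 ztop 0.049 mean [499.3 108.1] mec [498.5 107. ] 47.1
scene piston_mid 0.65 903 ztop 0.0584 mean [611.  -63.9] mec [610.6 -69. ] 31.2
scene pin_mid 0.65 220 ztop 0.107 mean [608.6 -68.7] mec [607.5 -69.1] 11.6
scene pin_mid 0.63 232 ztop 0.0521 mean [631.1 356.7] mec [630.  356.4] 10.3
scene pin_mid 0.54 257 ztop 0.0523 mean [643.2 301. ] mec [642.8 301.2] 11.3
scene bush_mid 0.73 820 ztop 0.0219 mean [719.6 204.3] mec [718. 215.] 36.6
scene bush_mid 0.58 521 ztop 0.0383 mean [502.1 -13.3] mec [501.3 -13.7] 23.3
scene dial_mid 0.89 833 ztop 0.0218 mean [719.7 204.1] mec [715.  214.1] 37.0
```

View pics/s14.png

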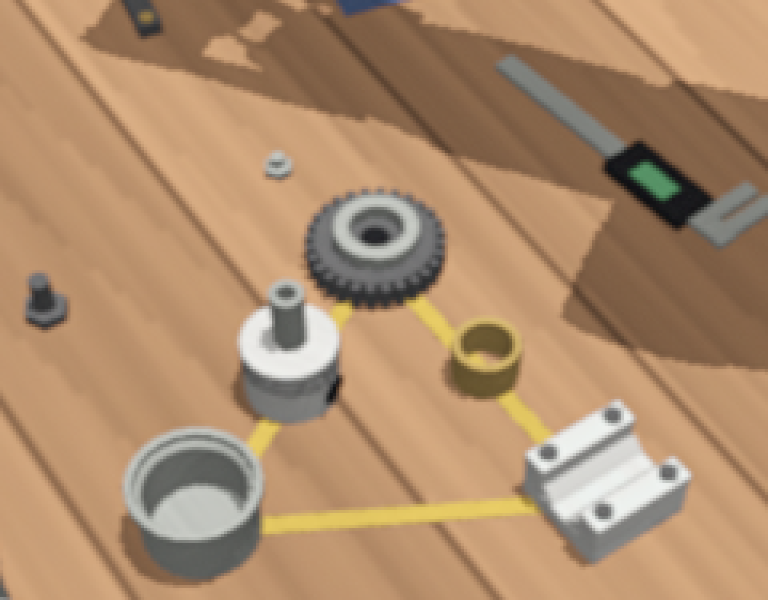

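View pics/t14.png

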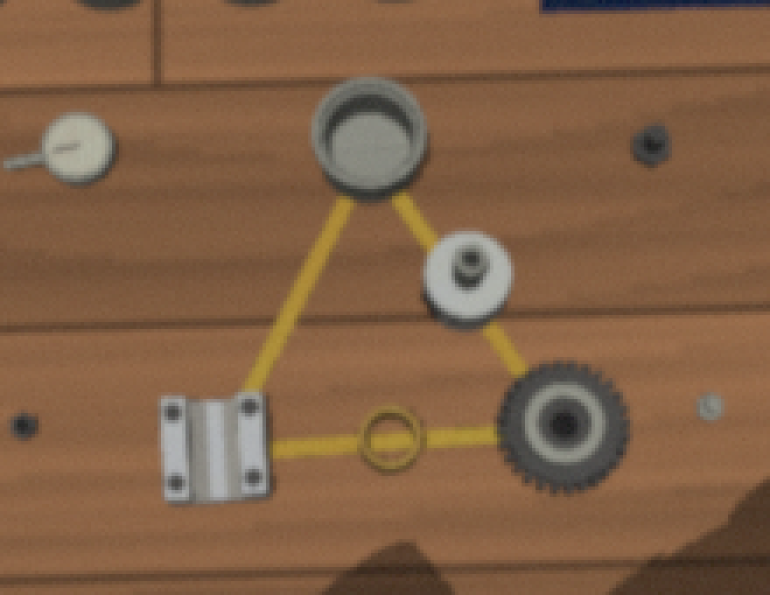

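```bash
python3 -c "
from h import *
st(); print(robot.close_job())"
```

```text
t 32.65 tcp [ 0.4271 -0.3852  0.177 ] jaw 107.5 x [-0.  0. -1.] w 0.0794 F [-0.2 -0.3  0.2] q [-0.94  0.24  1.66 -0.    1.24 -2.82]
the job is handed in; nothing more can be done
None
```

The job is done and handed in at 32.7 s of the 128 s allowed, with the gripper clear of everything. I placed the parts in the order asked.

| Part | Where it went | Last check |
|---|---|---|
| Piston | Stands crown up between the liner and the gear | Within about 1 mm of the midpoint (top camera) |
| Wrist pin (the grey one) | Stands on the crown | 0–3 mm off the centre of the crown, depending on the view |
| Bush | Stands on end between the gear and the block | Within about 1 mm of the midpoint (top camera) |
| Thrust ring | Lies flat on the gear | 1.7 mm off the gear's centre (scene camera) |

- **Undisturbed things:** the blue and yellow pins read within about 1 mm of where they were at the start. The dial gauge face read within about 1 mm too. Its fitted-circle centre moved a few mm, but that depends on how much of the stem the network picked up.
- **Checks that disagreed:** the top and scene cameras differ by about 3 mm in y, so I compared positions only within one camera. The top camera's last reading of the ring was 3 mm off the gear's centre in y, but it saw few pixels of it. The wrist camera, just before release, had it within about 2 mm. I took the ring as centred on the scene and wrist readings.
- **Forces:** the highest wrist reading I saw was about 25 N, a brief contact while setting down the bush. The state is only sampled between moves, so shorter peaks would not show.

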